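# Dry-fit a wheel hub on its stub axle

### The arm

A 7-joint arm with a two-finger parallel gripper is mounted at the origin on the work surface. World frame = base frame: x ahead of the robot, y to its left, z up, the work surface at z = 0. Lengths are in m, angles in rad, forces in N, time in s.
With the tool pointing down it reaches from about 0.425 to 0.925 m from the base axis. Payload 6.8 kg.
Tool frame: the origin (TCP) lies at the very end of the fingers, on their centre line; the grasp point (between the pads) lies bot.tcp_to_grasp behind it (bot.tcp_to_grasp is the distance from the TCP to the grasp point, in m); z points along the fingers, y is the line along which they close (so a half turn about z gives the same grasp; the last joint's range is limited). The gripper opens to 85 mm and grips with 20 to 120 N. Pads are 22 mm wide; open, the fingers measure 114 mm over their backs; the gripper's body (76 mm by 85 mm) begins 54 mm behind the grasp point. The pads swing forward as they close: fully open they stand 13 mm farther back than shut.
Start: joints at [1.207, 0.477, 0.022, 1.555, -0.011, 1.109, -0.083], TCP at [0.171, -0.653, 0.2] pointing down, gripper open.
Joint ranges: [-2.96, 2.96], [-0.34, 2.1], [-1.41, 1.46], [0.24, 2.44], [-1.37, 4.51], [0.17, 1.92], [-2.96, 2.96]. Speed limits (rad/s): [2.39, 2.39, 3.14, 3.14, 3.14, 3.14, 3.14].

### API

Orientations are given as a unit quaternion [w, x, y, z].
In Python, from station import bot gives the robot as it stands.
- The arm moves only by the tool servo_tool, never from a script. Its argument "motion" is a list that holds one entry, the list of rows, each a list of 7 numbers: the shift along the tool's x, y, z in m, then the turn, a rotation vector about the tool's x, y, z in units of 5 degrees (1.0 is 5 degrees), then the opening, from 0 (shut) to 1 (fully open). A call has 1 to 20 rows; each row is the pose to reach, as a shift and turn from the pose commanded when the call began, along the tool's axes at that moment; what a row does not reach only later rows make up. A row lasts 1/12 s, in which the tool goes at most 41.7 mm and 7.16 degrees, less where a joint would pass 70% of its speed; a pose out of reach is approached as far as the arm can. A call with a gripper value outside its range is refused whole. The fingers move at their own pace and stop on an object; "grip_force" is the grip in N (left out, the last holds). Time passes only in rows, so rows that repeat a pose let the fingers close. It gives the time, the measured TCP pose, the force, the opening and the grip force at its end, in the units of the state.
- bot.get_obs(): the state, without advancing time (a new reading comes with each control period).
- bot.read_camera(name): name is "scene" or "top"; returns a dict with "img" (384x512x3 uint8, red, green, blue), "K" (3x3 intrinsics, pixels), "k1" (the pictures are not rectified: a ray, as slopes to the right and down, at radius r is drawn at 1 + k1 r^2 times it, then the intrinsics apply), "pose" (4x4, takes a point from camera to world coordinates). Camera axes: x right, y down, z forward; pixel columns grow to the right and rows downward; lengths in m; the calibration is good to about 2 mm. A picture is of the moment at which its call begins. There is no depth.
- bot.hand_in(): hands the job in; it is judged then, once.
The state is a dict: "t": time; "q": joint angles; "joint_vel": joint speeds; "joint_torque": joint torques, N m; "eef_pos": TCP position; "tool_rot": TCP orientation; "contact_force": force on the tool from outside, world axes, zero at the start; "torque": the same for the moment, N m; "gripper_width": opening from 0.0 (shut) to 1.0 (fully open); "grasp_force": force on a finger pad.
Only numpy, scipy, OpenCV 4.12 (cv2) and the standard library are available. Lean on these libraries where they do the work, as an engineer would, in place of code of your own. Each camera call takes 0.05 s, during which the arm holds its last target. There are 200 camera calls.

### The job

Dry-fit the wheel hub on the stub axle that stands bolted to the bench: lower the hub over the bearing already on the axle, then set the larger loose tapered bearing, narrow end down, into the top of the hub, then lay the washer flat on that bearing, and last stand the castle nut, castle side up, on the end of the axle so that it rests on the end of the thread, ready to be run down. Set each part down gently so that the tapers just nest under their own weight and are never pressed hard or dropped home. Leave the smaller bearing, the dust cap and the grease tin where they are.

Things in the scene. Friction and masses are not known exactly. Their poses are not given: they have to be found in the camera images.
- axle: Fixed target: upright bright steel stub axle, 110 mm tall, on a dark square flange 100 x 100 x 12 mm with 4 bolt heads (to z=22). Origin: axle's centre at bench level, z up. Going up: fixed tapered bearing z=24-42, wide end down (dia 54 to z=29, then tapering to 45 at z=42); axle dia 34 to z=40, 26 from z=48 to 80, thread dia 20 from z=84 to its flat end z=102; lead end dia 15 to z=110 (mm).
- hub: Loose aluminium wheel hub, 0.6 kg, 60 mm tall, standing on its lower face. Origin: centre of the lower face, z up. Barrel dia 74 to z=18, flange dia 112 to z=28 with 5 dark holes, nose dia 62 z=28-60: grip the nose. Bore: dia 59 to z=11, lower taper seat to dia 44 at z=24, throat 37.5, upper taper seat from 37.5 at z=49 to 44.7 at z=60 (mm). Nested on the axle its origin is at axle z=20.
- bearing: Larger loose tapered roller bearing, steel, rollers showing, 0.12 kg, 18 mm tall, bore 30, lying narrow end down. Origin: centre of its lower face, z up. Dia 38.8 at z=0 widening to 46 at z=11, straight rim dia 46 from z=11 to 18: grip the rim. Nested in the hub its origin is at hub z=51 (axle z=71) and the rim stands 2 to 9 mm above the hub's top face.
- washer: Loose flat steel washer lying on the bench, outside dia 40 mm, hole 24 mm, 6 mm thick. Origin: centre of its underside, z up. On the nested bearing its underside is at axle z=89 mm.
- nut: Loose dark steel castle nut, castle side up: hexagon 30 mm across flats, 12 mm tall, six lugs on top to 18 mm, bore 18 mm. Origin: centre of its underside, z up; its x axis points at the middle of a flat. Standing on the thread's end its underside is at axle z=102 mm.
- small_bearing: BYSTANDER, belongs to another job: loose tapered roller bearing of the same look but smaller, 32 mm dia, 12 mm tall. Origin: centre of its lower face. Leave it.
- cap: BYSTANDER: closed domed steel dust cap, 66 mm dia at its rim, 25 mm tall, no hole. Origin: centre of its underside. Leave it.
- tin: BYSTANDER: round green grease tin with a steel lid, 79 mm dia, 55 mm tall. Origin: centre of its underside. Leave it.
Mind the look-alikes: they are no part of the job. Leave any blue look-alike of the bearing alone.

How it is judged:
By the outcome, as a careful person would: the job done as asked, in the order asked, and still so for the second after the job is handed in, with the robot touching nothing.
It also fails if it takes over 104 s, if anything falls off the work surface, if the arm or the gripper's body presses on something with over 40 N, if the wrist force passes 120 N, or if a joint passes its speed limit or range.

## Working session

There is one attempt and no reset: what is moved stays moved. The work goes in short steps, Python scripts to look and compute and a tool call to move; the robot and the scene stay as the last step left them, time stands still between calls to the robot, and variables do not carry over. Pictures are saved under pics/ and viewed, at most 14 in all, crops included, and the job is handed in when it is done.

Besides the shell and the picture viewer there is one more tool, called after ">>>" by a JSON object that holds its "op" and its "data", one argument or row to a line. servo_tool: Moves the arm, as the interface text tells. Its arguments: {"type":"object","properties":{"motion":{"type":"array"},"grip_force":{"type":"number"}},"required":["motion"]}

```bash
ls; mkdir -p pics; python3 - <<'E'
from station import bot
import cv2,json
print(bot.tcp_to_grasp, bot.get_obs())
for n in ("scene","top"):
    c=bot.read_camera(n); cv2.imwrite(f"pics/{n}0.png",cv2.resize(c["img"][:,:,::-1],(800,600),interpolation=cv2.INTER_CUBIC))
    cv2.imwrite(f"{n}0_raw.png",c["img"][:,:,::-1])
    print(n,c["K"].tolist(),c["k1"],c["pose"].round(4).tolist())
E
```

```text
pics
0.0187 {'t': 0.0, 'q': array([ 1.20690791,  0.47784341,  0.02233207,  1.55648215, -0.01149691,
        1.10929665, -0.08308356]), 'joint_vel': array([-1.15961938e-04,  3.96334721e-04, -1.14649819e-03,  1.83416737e-03,
       -7.74687904e-05,  7.26398015e-04,  6.92701264e-04]), 'joint_torque': array([-6.32156643e-04, -5.96457696e+01,  1.60782784e+00, -2.81198984e+01,
        1.24740784e-02,  9.53816925e-03,  1.64188918e-05]), 'eef_pos': array([ 0.17059424, -0.65239442,  0.19908363]), 'tool_rot': array([-9.31209209e-04,  9.91829301e-01,  1.27568544e-01, -1.91627475e-04]), 'contact_force': array([-1.0419677 , -0.4247968 ,  0.04114706]), 'torque': array([ 0.02505227, -0.01535527, -0.02041899]), 'grasp_force': 0.0, 'gripper_width': 1.0011862996468592}
scene [[473.35953537864134, 0.0, 253.66555619808923], [0.0, 473.35953537864134, 185.1283646406838], [0.0, 0.0, 1.0]] -0.0287348119229398 [[0.4739, 0.6506, -0.5934, 1.2802], [0.8805, -0.3436, 0.3265, -0.486], [0.0085, -0.6772, -0.7357, 0.9302], [0.0, 0.0, 0.0, 1.0]]
top [[358.4288434587819, 0.0, 256.3894278040074], [0.0, 358.4288434587819, 194.76021842715286], [0.0, 0.0, 1.0]] 0.003796517230611628 [[-0.0234, -0.9924, 0.1205, 0.4439], [-0.9997, 0.0223, -0.01, -0.086], [0.0072, -0.1207, -0.9927, 0.9126], [0.0, 0.0, 0.0, 1.0]]
```

View pics/scene0.png

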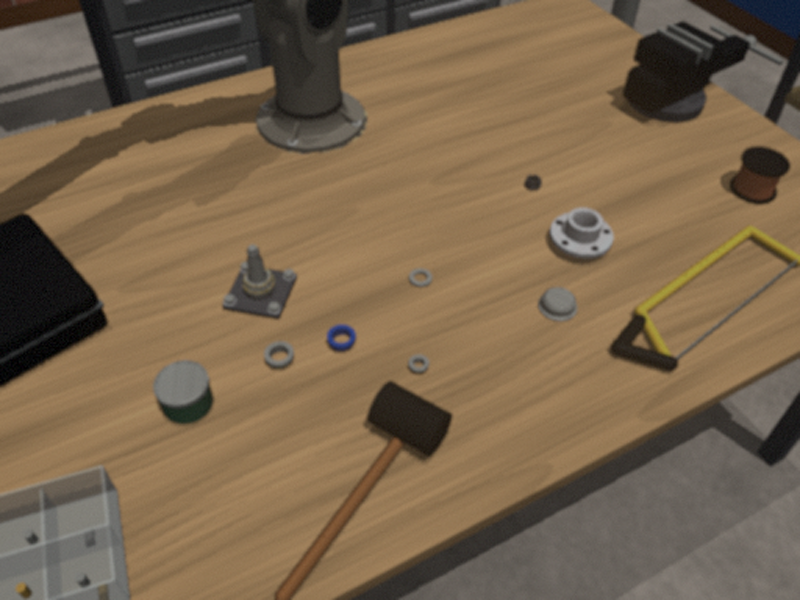

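View pics/top0.png

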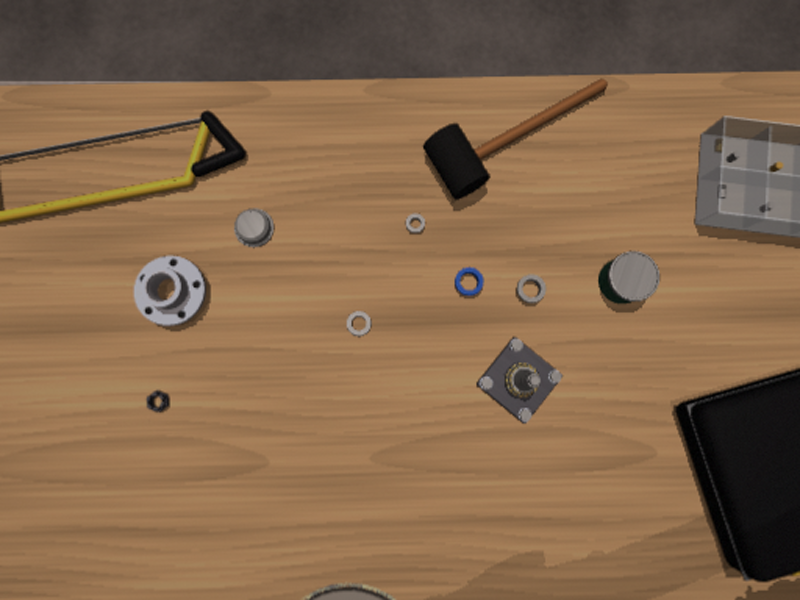

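Scene view (800x600): axle (258,275), hub (581,233), nut (533,183), cap (558,302), tin (184,390). The four rings are (279,354), (341,337, blue), (418,363) and (420,277). In the top view those rings are (531,289), (469,282, blue), (415,223) and (358,323). The bearing is probably the grey ring at top (531,289), the largest one. The washer is probably the bright flat ring at (358,323), and the small bearing is (415,223). I'll confirm with a crop.

```bash
cat > h.py <<'E'
import cv2,numpy as np
from scipy.optimize import brentq
def ray(c,u,v):
    K=c["K"];d=np.array([(u-K[0,2])/K[0,0],(v-K[1,2])/K[1,1]]);rd=np.hypot(*d)
    r=rd
    for _ in range(20): r=rd/(1+c["k1"]*r*r)
    d=d*(r/rd if rd>0 else 1);R=c["pose"][:3,:3]
    return c["pose"][:3,3],R@np.r_[d,1]
def plane(c,u,v,z):
    o,d=ray(c,u,v);return (o+d*(z-o[2])/d[2])
def tri(a,pa,b,pb):
    o1,d1=ray(a,*pa);o2,d2=ray(b,*pb)
    s=np.linalg.lstsq(np.c_[d1,-d2],o2-o1,rcond=None)[0]
    p,q=o1+s[0]*d1,o2+s[1]*d2
    return (p+q)/2,np.linalg.norm(p-q)
def blobs(img,amin=40,amax=3000,s=60):
    m=(cv2.cvtColor(img,cv2.COLOR_RGB2HSV)[:,:,1]<s).astype(np.uint8)
    n,_,st,_=cv2.connectedComponentsWithStats(m)
    out=[]
    cs,_=cv2.findContours(m,cv2.RETR_EXTERNAL,cv2.CHAIN_APPROX_NONE)
    for k in cs:
        a=cv2.contourArea(k)
        if amin<a<amax:
            M=cv2.moments(k);out.append((M["m10"]/M["m00"],M["m01"]/M["m00"],a,cv2.boundingRect(k)))
    return out
E
python3 - <<'E'
from station import bot
from h import *
ims=[]
C={}
for n in ("top","scene"):
    c=bot.read_camera(n);C[n]=c
    print(n)
    for b in blobs(c["img"]): print([round(x,1) for x in b[:3]],b[3], plane(c,b[0],b[1],0).round(3)[:2])
def crop(n,u,v,w=24):
    u,v=int(u*.64),int(v*.64);i=C[n]["img"][v-w:v+w,u-w:u+w,::-1]
    return cv2.resize(i,(200,200),interpolation=cv2.INTER_CUBIC)
a=np.hstack([crop("top",531,289),crop("top",415,223),crop("top",358,323),crop("top",521,380,32)])
b=np.hstack([crop("scene",279,354),crop("scene",418,363),crop("scene",420,277),crop("scene",258,275,32)])
d=np.hstack([crop("top",170,291,32),crop("top",158,401),crop("scene",581,233,32),crop("scene",533,183)])
cv2.imwrite("pics/c1.png",np.vstack([a,b,d]))
E
```

```text
top
[221.6, 379.7, 266.0] (199, 374, 53, 10) [ 0.108 -0.001]
[100.3, 256.5, 113.0] (94, 251, 14, 12) [0.408 0.299]
[332.1, 242.9, 1519.5] (305, 216, 55, 55) [ 0.428 -0.284]
[229.2, 206.6, 172.5] (222, 199, 16, 16) [ 0.526 -0.025]
[339.6, 184.5, 234.5] (331, 176, 18, 18) [ 0.577 -0.31 ]
[108.2, 185.7, 1567.0] (86, 164, 46, 45) [0.587 0.284]
[404.9, 176.5, 796.0] (389, 161, 33, 32) [ 0.594 -0.48 ]
[265.4, 142.5, 102.5] (260, 137, 12, 12) [ 0.692 -0.122]
[162.1, 145.3, 448.5] (150, 134, 25, 24) [0.69  0.147]
[291.3, 102.4, 956.0] (272, 80, 40, 46) [ 0.799 -0.193]
[112.6, 92.0, 607.0] (0, 72, 156, 40) [0.837 0.279]
scene
[115.8, 246.1, 841.0] (98, 231, 36, 32) [ 0.55  -0.458]
[267.5, 232.0, 97.0] (262, 227, 12, 11) [ 0.683 -0.117]
[178.2, 226.3, 222.5] (169, 218, 19, 17) [ 0.564 -0.304]
[218.3, 216.0, 45.5] (213, 213, 11, 7) [ 0.581 -0.202]
[356.8, 194.4, 375.5] (345, 184, 24, 21) [0.686 0.151]
[268.6, 177.1, 110.5] (262, 172, 14, 11) [ 0.523 -0.023]
[165.8, 184.0, 1092.5] (143, 157, 47, 46) [ 0.417 -0.279]
[372.1, 149.1, 963.5] (352, 133, 41, 33) [0.565 0.296]
[437.7, 68.1, 304.0] (421, 57, 30, 20) [0.34  0.762]
```

View pics/c1.png

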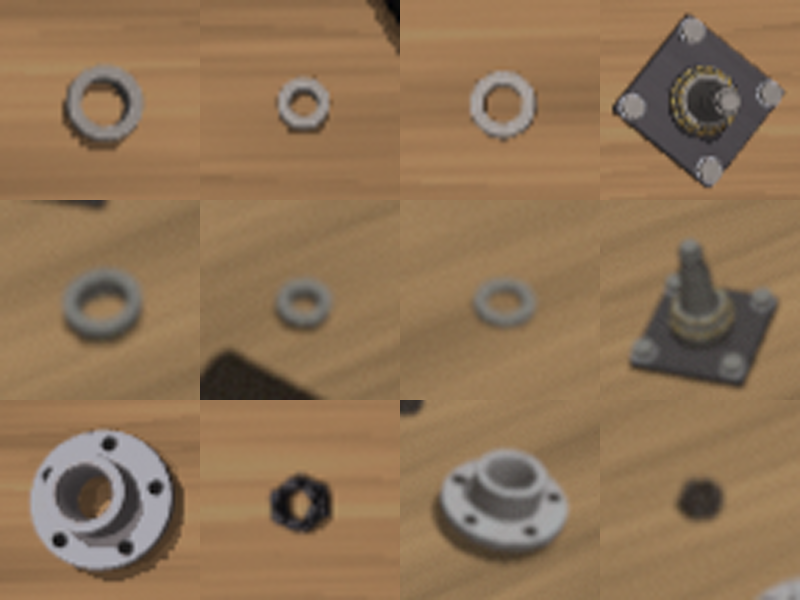

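The crop confirms which is which. The top-left ring (531,289) has the tall tapered wall and the largest diameter, so it is the bearing. The ring at (415,223) is the small bearing, and the flat thin ring at (358,323) is the washer. The nut is at (158,401). Next I'll measure them from the two views.

```bash
python3 - <<'E'
from station import bot
from h import *
T=bot.read_camera("top");S=bot.read_camera("scene")
def near(c,p,s=60,**k): return min(blobs(c["img"],s=s,**k),key=lambda b:np.hypot(b[0]-p[0],b[1]-p[1]))[:3]
def show(n,a,b,z):
    p,e=tri(T,a,S,b); print(n,"tri",p.round(4),"err",round(e,4),"top@z",plane(T,*a,z).round(4)[:2],"scene@z",plane(S,*b,z).round(4)[:2])
for n,a,b,z in (("bearing",(339.6,184.5),(178.2,226.3),.010),("washer",(229.2,206.6),(268.6,177.1),.003),("cap",(162,145),(357,194),.012)):
    for s in (50,70): show(n,near(T,a,s)[:2],near(S,b,s)[:2],z)
# nut: dark
def dark(c,p,th,w=14,inv=True):
    x,y=int(p[0])-w,int(p[1])-w; g=cv2.cvtColor(c["img"],cv2.COLOR_RGB2GRAY)[y:y+2*w,x:x+2*w]
    k=6;g=cv2.resize(g,None,fx=k,fy=k,interpolation=cv2.INTER_CUBIC)
    m=((g<th) if inv else (g>th)).astype(np.uint8)
    cs,_=cv2.findContours(m,cv2.RETR_EXTERNAL,cv2.CHAIN_APPROX_NONE);q=max(cs,key=cv2.contourArea);M=cv2.moments(q)
    f=lambda u:(u+.5)/k-.5
    return (x+f(M["m10"]/M["m00"]),y+f(M["m01"]/M["m00"])),np.c_[x+f(q[:,0,0]),y+f(q[:,0,1])],M["m00"]/k/k
for th in (60,75):
    a,q,A=dark(T,(101,256.5),th);b,_,B=dark(S,(341,117),th);print(th,A,B);show("nut",a,b,.008)
    P=np.array([plane(T,u,v,.012)[:2] for u,v in q]);d=P-P.mean(0);an=np.arctan2(d[:,1],d[:,0]);r=np.hypot(*d.T)
    o=np.argsort(an);g=np.linspace(-np.pi,np.pi,360,endpoint=False);rr=np.interp(g,an[o],r[o],period=2*np.pi);F=(rr*np.exp(-6j*g)).mean()
    print(" corner dir deg mod60",-np.degrees(np.angle(F))/6, abs(F)*2000,"mm; r",r.mean())
# bolts & axle tip: bright blobs in dark flange
for nm,c,pts in (("top",T,[(516,345),(556,377),(524,415),(485,383),(533,380)]),("scene",S,[(289,275),(274,308),(230,300),(253,251)])):
    o=[]
    for p in pts:
        p=np.array(p)*.64
        g=cv2.cvtColor(c["img"],cv2.COLOR_RGB2GRAY); x,y=(p-6).astype(int); 
        print(nm,p.round(1)); print(g[y:y+13,x:x+13])
E
```

```text
bearing tri [ 0.5749 -0.3066  0.0134] err 0.0008 top@z [ 0.5752 -0.3078] scene@z [ 0.5725 -0.3056]
bearing tri [ 0.5746 -0.3066  0.014 ] err 0.0006 top@z [ 0.575  -0.3079] scene@z [ 0.5717 -0.3055]
washer tri [ 0.5255 -0.0249  0.0031] err 0.0003 top@z [ 0.5254 -0.025 ] scene@z [ 0.5254 -0.0247]
washer tri [ 0.5255 -0.0249  0.0037] err 0.0013 top@z [ 0.5253 -0.0254] scene@z [ 0.5252 -0.0239]
cap tri [0.689  0.1469 0.0048] err 0.0021 top@z [0.6866 0.1441] scene@z [0.6938 0.1432]
cap tri [0.6891 0.1471 0.0048] err 0.0021 top@z [0.6866 0.1443] scene@z [0.6939 0.1432]
60 129.30555555555557 52.708333333333336
nut tri [0.408  0.2947 0.0068] err 0.0015 top@z [0.4078 0.2935] scene@z [0.4092 0.2946]
 corner dir deg mod60 6.399896038949183 0.5562727524274682 mm; r 0.01566747426469385
75 147.05555555555557 69.125
nut tri [0.408  0.2949 0.0068] err 0.0012 top@z [0.4078 0.2938] scene@z [0.4092 0.2946]
 corner dir deg mod60 6.807669222947805 0.5407125100334548 mm; r 0.01678625163902584
top [330.2 220.8]
[[129 129 128 129 129 130 129 130 130 130 130 131 130]
 [132 132 133 130  94 105 116 133 133 133
[... 5797 characters left out ...]
27 127 123 126 126 127 126 126 127 125]
 [126 126 127 128 126 125 126 124 126 127 126 128 127]
 [127 129 126 123 128 129 127 128 128 126 127 127 127]
 [128 126 124 124 124 125 126 124 124 122 123 128 127]
 [128 126 125 118 120 120 125 122 118 114 114 125 127]
 [126 125 120 107 109 115 120 113 104  97 100 120 125]
 [126 126 112  96  92  99 104  97  88  86  95 114 127]
 [130 127 114  94  83  82  84  83  82  80  90 111 122]
 [130 130 120  96  82  80  83  83  80  75  81 103 120]
 [131 130 121  97  77  78  78  81  74  69  71  90 110]
 [130 131 121  92  71  67  75  74  73  64  68  75  95]
 [127 124 111  91  69  66  69  66  72  68  67  71  89]
 [124 119 106  83  67  66  74  75  71  73  67  65  81]]
```

First move: square the tool to the world axes, in place so it doesn't block the views.

>>> {"op": "servo_tool", "data": {
  "motion": [
    [[0,0,0,0,0,1.4,1],[0,0,0,0,0,2.94,1],[0,0,0,0,0,2.94,1],[0,0,0,0,0,2.94,1]]
  ]
}}

```text
t: 0.63
eef_pos: [0.1709, -0.653, 0.2]
tool_rot: [-0.0, 1.0, 0.001, -0.0]
contact_force: [-0.2, -0.6, 0.6]
gripper_width: 1.0
grasp_force: 0.0
```

```bash
python3 - <<'E'
from station import bot
from h import *
o=bot.get_obs();print(o["t"],o["eef_pos"],o["tool_rot"])
T=bot.read_camera("top");S=bot.read_camera("scene")
def blob(c,p,th,w,inv=False,ext=False):
    x,y=int(p[0]-w),int(p[1]-w);g=cv2.cvtColor(c["img"],cv2.COLOR_RGB2GRAY)[y:y+2*w,x:x+2*w]
    k=6;g=cv2.resize(g,None,fx=k,fy=k,interpolation=cv2.INTER_CUBIC);m=((g<th) if inv else (g>th)).astype(np.uint8)
    cs,_=cv2.findContours(m,cv2.RETR_EXTERNAL,cv2.CHAIN_APPROX_NONE)
    q=min((q for q in cs if cv2.contourArea(q)>8*k*k or (inv and cv2.contourArea(q)>3*k*k)),key=lambda q:abs(cv2.pointPolygonTest(q,(w*k,w*k),True)) if cv2.pointPolygonTest(q,(w*k,w*k),True)<0 else 0)
    M=cv2.moments(q);f=lambda u:(u+.5)/k-.5
    return np.array([x+f(M["m10"]/M["m00"]),y+f(M["m01"]/M["m00"])]),M["m00"]/k/k
# flange of axle: dark plate outline via low brightness & low saturation, 4 corners at z=.012
def quad(c,p,w):
    x,y=p[0]-w,p[1]-w;i=c["img"][y:y+2*w,x:x+2*w];h=cv2.cvtColor(i,cv2.COLOR_RGB2HSV)
    m=(h[:,:,1]<75).astype(np.uint8)
    cs,_=cv2.findContours(m,cv2.RETR_EXTERNAL,cv2.CHAIN_APPROX_NONE);q=max(cs,key=cv2.contourArea)
    hull=cv2.convexHull(q)[:,0]+np.array([x,y]); return hull
qt=quad(T,(332,243),36)
W=np.array([plane(T,u,v,.012)[:2] for u,v in qt]).astype(np.float32);r=cv2.minAreaRect(W*1000);print("flange top",r)
# bolts top faces z=.022
bt=[blob(T,p,118,6)[0] for p in ((331,221),(356.5,241),(336,266),(310.5,245))]
P=np.array([plane(T,*b,.022) for b in bt]);print("bolts",P.round(4).tolist(),P.mean(0).round(4))
bs=[blob(S,p,104,6)[0] for p in ((175.5,195.5),)]
print("bolt tri", tri(T,bt[1],S,bs[0]), tri(T,bt[2],S,bs[0]))
# hub: flange outline top
hsv=cv2.cvtColor(T["img"],cv2.COLOR_RGB2HSV);m=(hsv[:,:,1]<60).astype(np.uint8)[155:218,78:142]
q=max(cv2.findContours(m,cv2.RETR_EXTERNAL,cv2.CHAIN_APPROX_NONE)[0],key=cv2.contourArea)[:,0]+[78,155]
W=np.array([plane(T,u,v,.027)[:2] for u,v in q]);print("hub flange",(np.array(cv2.fitEllipse((W*1000).astype(np.float32))[0])),cv2.fitEllipse((W*1000).astype(np.float32))[1])
print("extent",W.min(0),W.max(0),(W.min(0)+W.max(0))/2)
def crop(c,u,v,w=28):
    u,v=int(u),int(v);return cv2.resize(c["img"][v-w:v+w,u-w:u+w,::-1],(400,400),interpolation=cv2.INTER_NEAREST)
cv2.imwrite("pics/hub2.png",np.hstack([crop(T,109,186),crop(S,372,149)]))
cv2.imwrite("pics/ax2.png",np.hstack([crop(T,336,243,16),crop(S,162,164,16)]))
E
```

```text
0.6333 [ 0.17086956 -0.65298242  0.20004183] [-1.09345264e-05  9.99999392e-01  1.09640846e-03 -1.16893407e-04]
flange top ((428.8896484375, -281.53228759765625), (100.14753723144531, 100.46029663085938), 49.027042388916016)
bolts [[0.4876, -0.2804, 0.022], [0.433, -0.3425, 0.022], [0.3695, -0.287, 0.022], [0.4259, -0.2264, 0.022]] [ 0.429  -0.2841  0.022 ]
bolt tri (array([ 0.45298247, -0.30752512,  0.01845865]), np.float64(0.0797155747258623)) (array([ 0.37745553, -0.2803452 , -0.07519385]), np.float64(0.06379177270250452))
hub flange [582.80267334 273.10620117] (110.69556427001953, 112.36497497558594)
extent [0.52663156 0.21657509] [0.63763552 0.3285235 ] [0.58213354 0.27254929]
```

View pics/hub2.png

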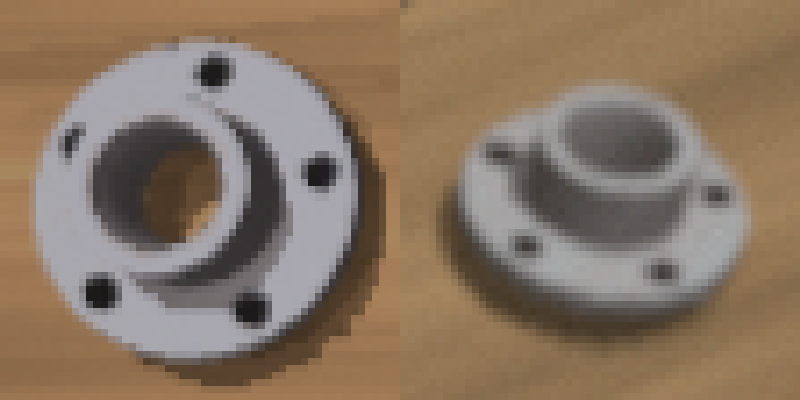

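View pics/ax2.png

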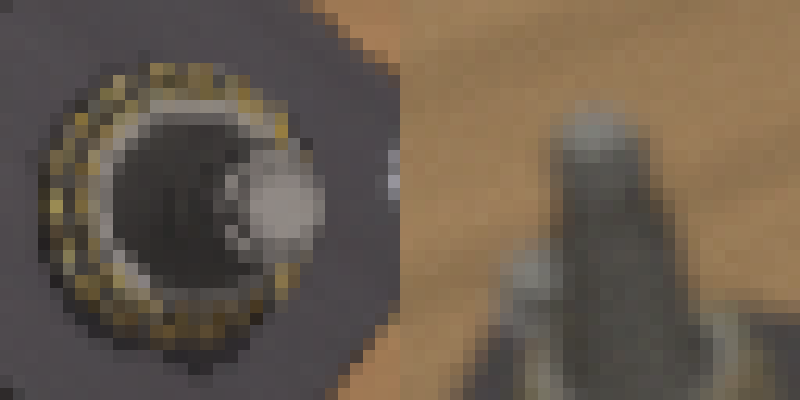

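Hub crop: the bore mouth is at top pixel (102.3,182.7) and scene pixel (374.6,139.8). Axle crop: the tip is at top (342.3,242.9) and scene (161.3,157.7). I'll triangulate these.

```bash
python3 - <<'E'
from station import bot
from h import *
T=bot.read_camera("top");S=bot.read_camera("scene")
for n,a,b,z in (("tip",(342.3,242.9),(161.3,157.7),.11),("bore",(102.35,182.7),(374.6,139.8),.06)):
    p,e=tri(T,a,S,b);print(n,p.round(4),round(e,4),plane(T,*a,z).round(4),plane(S,*b,z).round(4))
# holes in hub flange, seen in both (scene holes by crop reading)
sc=lambda x,y,ox,oy:(ox+x/7.143-.5,oy+y/7.143-.5)
th=[(212,73),(319,174),(251,309),(100,293),(70,140)];sh=[(317,194),(262,271),(126,245),(99,152)]
tp=[plane(T,*sc(x,y,81,158),.028) for x,y in th];sp=[plane(S,*sc(x,y,344,121),.028) for x,y in sh]
print(np.round(tp,4).tolist(),np.mean(tp,0).round(4));print(np.round(sp,4).tolist())
# scene views of small things: plane offsets between cams at other objects
E
```

```text
tip [ 0.4296 -0.2817  0.1102] 0.0015 [ 0.4292 -0.2824  0.11  ] [ 0.4298 -0.281   0.11  ]
bore [0.5849 0.2742 0.0606] 0.001 [0.5848 0.274  0.06  ] [0.5845 0.2754 0.06  ]
[[0.6276, 0.269, 0.028], [0.5909, 0.231, 0.028], [0.5441, 0.2535, 0.028], [0.5509, 0.3057, 0.028], [0.6049, 0.3177, 0.028]] [0.5837 0.2754 0.028 ]
[[0.6027, 0.316, 0.028], [0.6271, 0.269, 0.028], [0.5909, 0.2313, 0.028], [0.5427, 0.2544, 0.028]]
```

Heights check out: tip at 0.110 m and hub top at 0.061 m. Targets are axle (0.4294,-0.282), hub (0.584,0.274), bearing (0.575,-0.307), washer (0.5255,-0.025) and nut (0.408,0.2945). Moving to the hub.

>>> {"op": "servo_tool", "data": {
  "motion": [
    [[0.329,-0.453,0,0,0,0,1],[0.329,-0.453,0,0,0,0,1],[0.329,-0.453,0,0,0,0,1],[0.329,-0.453,0,0,0,0,1],[0.329,-0.453,0,0,0,0,1],[0.329,-0.453,0,0,0,0,1],[0.329,-0.453,0,0,0,0,1],[0.329,-0.453,0,0,0,0,1],[0.329,-0.453,0,0,0,0,1],[0.329,-0.453,0,0,0,0,1],[0.329,-0.453,0,0,0,0,1],[0.329,-0.453,0,0,0,0,1],[0.413,-0.927,0.05,0,0,0,1],[0.413,-0.927,0.05,0,0,0,1],[0.413,-0.927,0.05,0,0,0,1],[0.413,-0.927,0.05,0,0,0,1],[0.413,-0.927,0.05,0,0,0,1],[0.413,-0.927,0.05,0,0,0,1],[0.413,-0.927,0.05,0,0,0,1],[0.413,-0.927,0.05,0,0,0,1]]
  ]
}}

```text
t: 2.5
eef_pos: [0.5393, 0.0766, 0.1693]
tool_rot: [0.0, 1.0, 0.0, 0.0]
contact_force: [1.3, 0.5, -0.1]
gripper_width: 1.003
grasp_force: 0.0
```

>>> {"op": "servo_tool", "data": {
  "motion": [
    [[0.0447,-0.1974,0.059,0,0,0,1],[0.0447,-0.1974,0.059,0,0,0,1],[0.0447,-0.1974,0.059,0,0,0,1],[0.0447,-0.1974,0.059,0,0,0,1],[0.0447,-0.1974,0.059,0,0,0,1],[0.0447,-0.1974,0.059,0,0,0,1],[0.0447,-0.1974,0.08,0,0,0,1],[0.0447,-0.1974,0.1,0,0,0,1]]
  ]
}}

```text
t: 3.17
eef_pos: [0.5846, 0.2738, 0.0693]
tool_rot: [-0.001, 1.0, 0.001, 0.001]
contact_force: [0.3, -1.2, -0.4]
gripper_width: 0.999
grasp_force: 0.0
```

>>> {"op": "servo_tool", "data": {
  "motion": [
    [[0,0,0.02,0,0,0,1],[0,0,0.035,0,0,0,1],[0,0,0.0403,0,0,0,1],[0,0,0.0403,0,0,0,0.8],[0,0,0.0403,0,0,0,0.65],[0,0,0.0403,0,0,0,0.6],[0,0,0.0403,0,0,0,0.6],[0,0,0.0403,0,0,0,0.6],[0,0,0.0403,0,0,0,0.6]]
  ],
  "grip_force": 50
}}

```text
t: 3.92
eef_pos: [0.5843, 0.2724, 0.0296]
tool_rot: [-0.0, 1.0, -0.0, 0.001]
contact_force: [0.2, 0.1, 0.2]
gripper_width: 0.602
grasp_force: 0.0
```

```bash
python3 - <<'E'
from station import bot
from h import *
S=bot.read_camera("scene");T=bot.read_camera("top")
o=bot.get_obs();print(o["gripper_width"],o["grasp_force"],o["contact_force"])
f=lambda c,x,y,w,h:cv2.resize(c["img"][y:y+h,x:x+w,::-1],(400,400),interpolation=cv2.INTER_CUBIC)
cv2.imwrite("pics/g1.png",np.hstack([f(S,310,60,130,130),f(T,50,120,130,130)]))
E
```

```text
0.5998724397298077 0.0 [-0.70585379 -0.16055027  0.67650526]
```

View pics/g1.png

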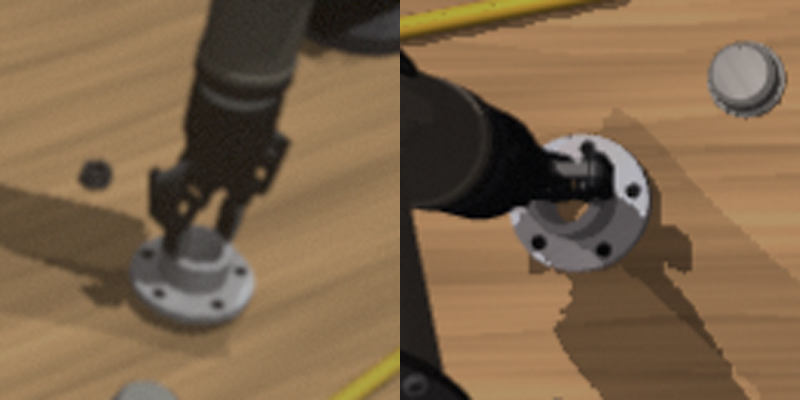

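The scene crop shows the fingers straddling the nose, still clear of it. The pads have only followed the command, with zero force, so I'll close further.

>>> {"op": "servo_tool", "data": {
  "motion": [
    [[0,0,0,0,0,0,0.5],[0,0,0,0,0,0,0.4],[0,0,0,0,0,0,0.4],[0,0,0,0,0,0,0.4]]
  ]
}}

```text
t: 4.35
eef_pos: [0.5838, 0.2722, 0.0288]
tool_rot: [0.0, 1.0, -0.0, -0.0]
contact_force: [0.3, 0.5, -0.7]
gripper_width: 0.404
grasp_force: 0.0
```

```bash
python3 - <<'E'
from station import bot
from h import *
S=bot.read_camera("scene");T=bot.read_camera("top")
f=lambda c,x,y,w,h:cv2.resize(c["img"][y:y+h,x:x+w,::-1],(400,500),interpolation=cv2.INTER_CUBIC)
cv2.imwrite("pics/g2.png",np.hstack([f(S,335,90,64,80),f(T,75,145,64,80)]))
E
```

```text
(no output)
```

View pics/g2.png

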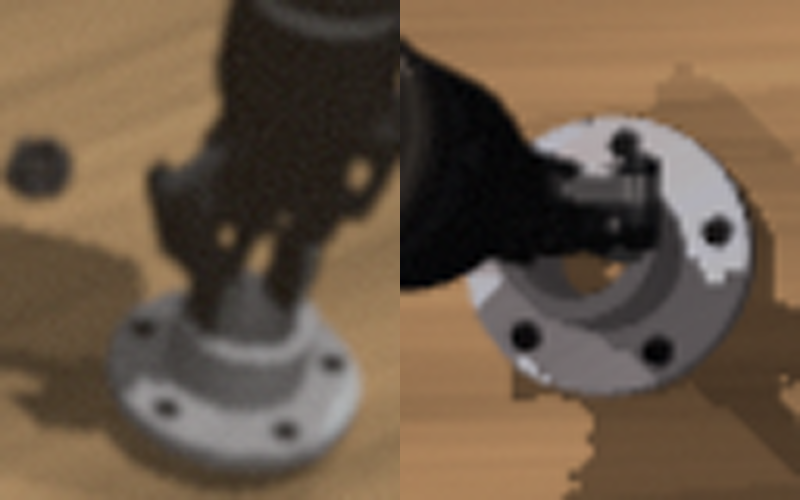

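```bash
cat >> h.py <<'E'
def proj(c,p):
    R=c["pose"];q=R[:3,:3].T@(np.array(p)-R[:3,3]);s=q[:2]/q[2];s=s*(1+c["k1"]*(s@s));return np.array([c["K"][0,0]*s[0]+c["K"][0,2],c["K"][1,1]*s[1]+c["K"][1,2]])
E
python3 - <<'E'
from station import bot
from h import *
S=bot.read_camera("scene");T=bot.read_camera("top");o=bot.get_obs();e=o["eef_pos"];print(e,o["q"],o["gripper_width"])
for dy in (-.024,0,.024):
  for z in (.03,.06,.1):
    p=[e[0],e[1]+dy,z]; a=(proj(S,p)-[335,90])*6.25;b=(proj(T,p)-[75,145])*6.25+[400,0];print(dy,z,a.round(),b.round())
E
```

```text
[0.58383907 0.27216342 0.02879217] [-0.30329633  0.64066413 -0.31890702  1.74117503  0.26379749  0.80201162
 -2.31924415] 0.4013966639499514
-0.024 0.03 [185. 380.] [668. 248.]
-0.024 0.06 [197. 330.] [638. 237.]
-0.024 0.1 [214. 260.] [596. 220.]
0 0.03 [228. 363.] [607. 250.]
0 0.06 [241. 313.] [576. 238.]
0 0.1 [259. 243.] [530. 221.]
0.024 0.03 [270. 346.] [546. 251.]
0.024 0.06 [284. 296.] [513. 239.]
0.024 0.1 [303. 227.] [464. 223.]
```

Projected into the pictures, the visible fingertips sit near z≈0.06, at the nose rim, although the TCP reads 0.029. I'll lift clear and measure the fingertips.

>>> {"op": "servo_tool", "data": {
  "motion": [
    [[0,0,-0.04,0,0,0,0.4],[0,0,-0.06,0,0,0,0.4],[0,0.06,-0.06,0,0,0,0.4],[0,0.1,-0.06,0,0,0,0.4],[0,0.1,-0.06,0,0,0,0.4]]
  ]
}}

```text
t: 4.97
eef_pos: [0.5844, 0.1653, 0.089]
tool_rot: [0.002, 1.0, -0.003, 0.0]
contact_force: [0.1, -1.8, -0.4]
gripper_width: 0.4
grasp_force: 0.0
```

```bash
python3 - <<'E'
from station import bot
from h import *
S=bot.read_camera("scene");T=bot.read_camera("top");o=bot.get_obs();e=o["eef_pos"];print(e,o["gripper_width"])
p=(proj(S,e)-[40,45]).astype(int);t=(proj(T,e)-[40,45]).astype(int)
f=lambda c,p:cv2.resize(c["img"][p[1]:p[1]+75,p[0]:p[0]+80,::-1],(400,375),interpolation=cv2.INTER_CUBIC)
a,b=f(S,p),f(T,t)
for d in (-.017,0,.017):
    for im,c,q in ((a,S,p),(b,T,t)):
        u=((proj(c,e+[0,d,0])-q+.5)*5).astype(int);cv2.circle(im,tuple(int(x) for x in u),3,(0,0,255),-1)
cv2.imwrite("pics/g3.png",np.hstack([a,b]));print(p,t)
E
```

```text
[0.58445175 0.16616123 0.08871235] 0.40159653386325633
[303  99] [103 134]
```

View pics/g3.png

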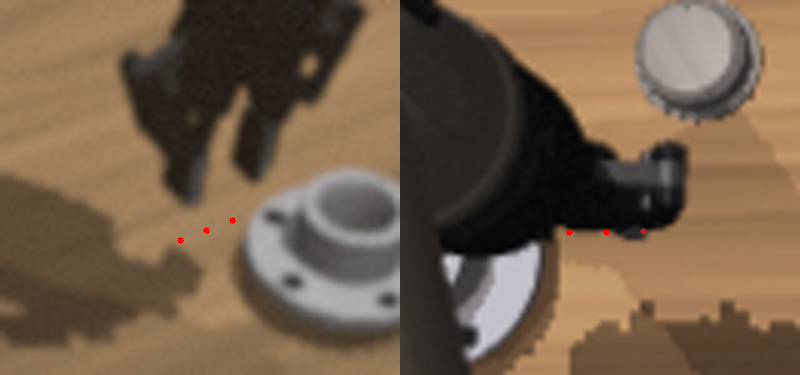

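Red dots mark where the TCP should be. In the scene crop the real fingertips are at (188,200) and (258,180), about 8 px higher, which is roughly 28 mm up. A touch on the open bench here will settle the true tip height.

>>> {"op": "servo_tool", "data": {
  "motion": [
    [[0,0,0.04,0,0,0,0.4],[0,0,0.07,0,0,0,0.4],[0,0,0.082,0,0,0,0.4],[0,0,0.084,0,0,0,0.4],[0,0,0.085,0,0,0,0.4],[0,0,0.085,0,0,0,0.4]]
  ]
}}

```text
t: 5.57
eef_pos: [0.5848, 0.1732, 0.0051]
tool_rot: [-0.0, 1.0, -0.0, 0.001]
contact_force: [0.4, -0.2, -0.4]
gripper_width: 0.399
grasp_force: 0.0
```

```bash
python3 - <<'E'
from station import bot
from h import *
S=bot.read_camera("scene");T=bot.read_camera("top");o=bot.get_obs();e=o["eef_pos"];print(e,o["gripper_width"],o["contact_force"],o["tool_rot"])
p=(proj(S,e)-[40,45]).astype(int);t=(proj(T,e)-[40,45]).astype(int)
f=lambda c,p:cv2.resize(c["img"][p[1]:p[1]+75,p[0]:p[0]+80,::-1],(400,375),interpolation=cv2.INTER_CUBIC)
a,b=f(S,p),f(T,t)
for d in (-.017,0,.017):
    for im,c,q in ((a,S,p),(b,T,t)):
        u=((proj(c,e+[0,d,0])-q+.5)*5).astype(int);cv2.circle(im,tuple(int(x) for x in u),3,(0,0,255),-1)
cv2.imwrite("pics/g4.png",np.hstack([a,b]));print(p,t)
E
```

```text
[0.58512232 0.17302184 0.00558399] 0.3984090951695196 [ 0.54230551 -0.0114795  -0.49616989] [-5.48011722e-04  9.99998839e-01 -2.67883058e-04  1.39613854e-03]
[301 121] [111 139]
```

View pics/g4.png

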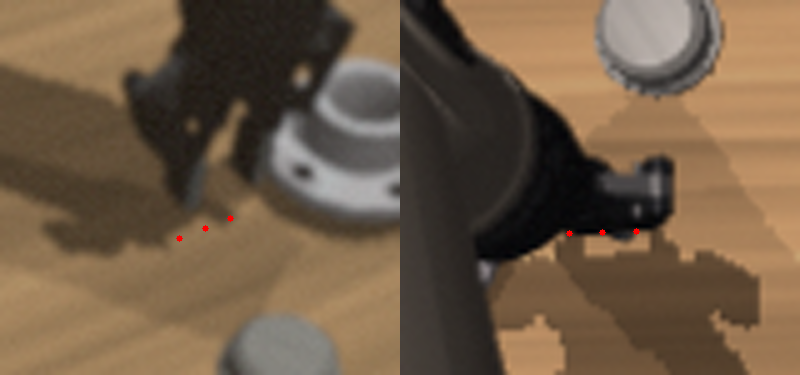

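>>> {"op": "servo_tool", "data": {
  "motion": [
    [[0,0,0.003,0,0,0,0.4],[0,0,0.006,0,0,0,0.4],[0,0,0.008,0,0,0,0.4],[0,0,0.009,0,0,0,0.4],[0,0,0.009,0,0,0,0.4]]
  ]
}}

```text
t: 6.08
eef_pos: [0.5835, 0.172, -0.0055]
tool_rot: [0.0, 1.0, -0.0, -0.0]
contact_force: [-0.3, -1.3, 0.3]
gripper_width: 0.397
grasp_force: 0.0
```

>>> {"op": "servo_tool", "data": {
  "motion": [
    [[0,0,0.004,0,0,0,0.4],[0,0,0.007,0,0,0,0.4],[0,0,0.009,0,0,0,0.4],[0,0,0.01,0,0,0,0.4]]
  ]
}}

```text
t: 6.42
eef_pos: [0.5835, 0.1721, -0.0157]
tool_rot: [0.0, 1.0, -0.0, -0.0]
contact_force: [-0.4, -0.7, 0.1]
gripper_width: 0.4
grasp_force: 0.0
```

>>> {"op": "servo_tool", "data": {
  "motion": [
    [[0,0,0.002,0,0,0,0.4],[0,0,0.004,0,0,0,0.4],[0,0,0.006,0,0,0,0.4],[0,0,0.006,0,0,0,0.4]]
  ]
}}

```text
t: 6.75
eef_pos: [0.5835, 0.1721, -0.0216]
tool_rot: [0.0, 1.0, -0.0, -0.0]
contact_force: [-0.0, 0.3, 0.4]
gripper_width: 0.4
grasp_force: 0.0
```

>>> {"op": "servo_tool", "data": {
  "motion": [
    [[0,0,0.0015,0,0,0,0.4],[0,0,0.003,0,0,0,0.4],[0,0,0.004,0,0,0,0.4],[0,0,0.004,0,0,0,0.4]]
  ]
}}

```text
t: 7.08
eef_pos: [0.5836, 0.1721, -0.0254]
tool_rot: [0.0, 1.0, -0.0, -0.0]
contact_force: [-0.3, 0.7, 0.0]
gripper_width: 0.405
grasp_force: 0.0
```

>>> {"op": "servo_tool", "data": {
  "motion": [
    [[0,0,0.001,0,0,0,0.4],[0,0,0.002,0,0,0,0.4],[0,0,0.003,0,0,0,0.4],[0,0,0.003,0,0,0,0.4]]
  ]
}}

```text
t: 7.42
eef_pos: [0.5837, 0.1721, -0.0284]
tool_rot: [0.0, 1.0, -0.0, -0.0]
contact_force: [-0.2, -0.2, -0.2]
gripper_width: 0.398
grasp_force: 0.0
```

>>> {"op": "servo_tool", "data": {
  "motion": [
    [[0,0,0.001,0,0,0,0.4],[0,0,0.002,0,0,0,0.4],[0,0,0.003,0,0,0,0.4],[0,0,0.003,0,0,0,0.4]]
  ]
}}

```text
t: 7.75
eef_pos: [0.5836, 0.1721, -0.0314]
tool_rot: [0.0, 1.0, -0.0, -0.0]
contact_force: [0.2, -0.1, 0.6]
gripper_width: 0.4
grasp_force: 0.0
```

>>> {"op": "servo_tool", "data": {
  "motion": [
    [[0,0,0.001,0,0,0,0.4],[0,0,0.002,0,0,0,0.4],[0,0,0.003,0,0,0,0.4],[0,0,0.003,0,0,0,0.4]]
  ]
}}

```text
t: 8.08
eef_pos: [0.5839, 0.1722, -0.032]
tool_rot: [0.0, 1.0, -0.0, 0.0]
contact_force: [-7.5, -2.7, 21.3]
gripper_width: 0.399
grasp_force: 10.5
```

Contact at TCP z=-0.0317, so the real fingertips sit about 30 mm behind the reported TCP, plus swing-back. I'll plan with tip z = TCP z + 0.030 + swing. Back over the hub.

>>> {"op": "servo_tool", "data": {
  "motion": [
    [[0,0,-0.04,0,0,0,0.6],[0,0,-0.08,0,0,0,1],[0,0,-0.09,0,0,0,1],[0,-0.04,-0.09,0,0,0,1],[0,-0.08,-0.09,0,0,0,1],[0,-0.1018,-0.09,0,0,0,1],[0,-0.1018,-0.07,0,0,0,1],[0,-0.1018,-0.045,0,0,0,1],[0,-0.1018,-0.033,0,0,0,1],[0,-0.1018,-0.033,0,0,0,1],[0,-0.1018,-0.033,0,0,0,0.8],[0,-0.1018,-0.033,0,0,0,0.7],[0,-0.1018,-0.033,0,0,0,0.6],[0,-0.1018,-0.033,0,0,0,0.6],[0,-0.1018,-0.033,0,0,0,0.6]]
  ],
  "grip_force": 30
}}

```text
t: 9.33
eef_pos: [0.5851, 0.2746, 0.0005]
tool_rot: [-0.001, 1.0, -0.001, 0.001]
contact_force: [-0.9, -1.3, 6.0]
gripper_width: 0.708
grasp_force: 34.5
```

Gripped at opening 0.708, which matches the 62 mm nose. Lift and carry to the axle.

>>> {"op": "servo_tool", "data": {
  "motion": [
    [[0,0,0,0,0,0,0.55],[0,0,-0.01,0,0,0,0.55],[0,0,-0.04,0,0,0,0.55],[0,0,-0.08,0,0,0,0.55],[0,0,-0.12,0,0,0,0.55],[-0.01,0.03,-0.145,0,0,0,0.55],[-0.02,0.07,-0.145,0,0,0,0.55],[-0.031,0.11,-0.145,0,0,0,0.55],[-0.042,0.15,-0.145,0,0,0,0.55],[-0.053,0.19,-0.145,0,0,0,0.55],[-0.064,0.23,-0.145,0,0,0,0.55],[-0.075,0.27,-0.145,0,0,0,0.55],[-0.086,0.31,-0.145,0,0,0,0.55],[-0.097,0.35,-0.145,0,0,0,0.55],[-0.108,0.39,-0.145,0,0,0,0.55],[-0.119,0.43,-0.145,0,0,0,0.55],[-0.13,0.465,-0.145,0,0,0,0.55],[-0.14,0.5,-0.145,0,0,0,0.55],[-0.148,0.53,-0.145,0,0,0,0.55],[-0.1557,0.5566,-0.145,0,0,0,0.55]]
  ],
  "grip_force": 70
}}

```text
t: 11.0
eef_pos: [0.4252, -0.2846, 0.1435]
tool_rot: [-0.0, 1.0, -0.001, -0.001]
contact_force: [1.5, -0.0, -6.8]
gripper_width: 0.691
grasp_force: 79.1
```

```bash
python3 - <<'E'
from station import bot
from h import *
S=bot.read_camera("scene");T=bot.read_camera("top");o=bot.get_obs();e=o["eef_pos"];print(e,o["gripper_width"],o["contact_force"],o["tool_rot"],o["grasp_force"])
f=lambda c,x,y:cv2.resize(c["img"][y:y+80,x:x+80,::-1],(400,400),interpolation=cv2.INTER_CUBIC)
cv2.imwrite("pics/g5.png",np.hstack([f(S,125,110),f(T,300,200)]))
E
```

```text
[ 0.42383974 -0.28804601  0.14342719] 0.6996678250770529 [-0.62311152  0.52626459 -5.59189505] [ 9.98747821e-04  9.99987486e-01 -4.70100739e-03 -1.38924487e-03] 79.24124285113066
```

View pics/g5.png

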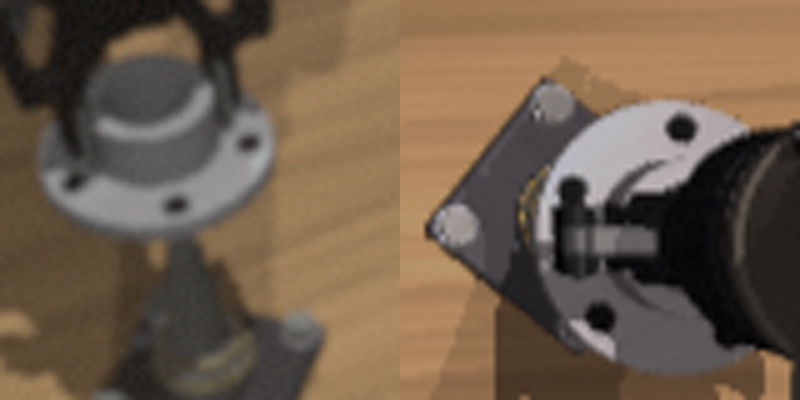

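```bash
python3 - <<'E'
from station import bot
from h import *
S=bot.read_camera("scene");T=bot.read_camera("top");o=bot.get_obs();print(o["eef_pos"],o["q"].round(3))
z=.171
def circ(P):
    A=np.c_[2*P,np.ones(len(P))];s=np.linalg.lstsq(A,(P**2).sum(1),rcond=None)[0];return s[:2],np.sqrt(s[2]+s[:2]@s[:2])
s=np.array([plane(S,125+x/5-.5,110+y/5-.5,z)[:2] for x,y in ((76,181),(177,205),(249,143))])
t=np.array([plane(T,300+x/5-.5,200+y/5-.5,z)[:2] for x,y in ((281,128),(172,188),(200,317))])
print(s.round(4),t.round(4));print(circ(s),circ(t))
E
```

```text
[ 0.42617727 -0.28278541  0.14331304] [ 0.605  0.285 -0.166  1.989  0.061  0.874 -1.168]
[[ 0.431  -0.3268]
 [ 0.4688 -0.2906]
 [ 0.444  -0.2447]] [[ 0.4661 -0.2971]
 [ 0.4426 -0.2508]
 [ 0.3901 -0.2596]]
(array([ 0.42613125, -0.2839481 ]), np.float64(0.04316667517154365)) (array([ 0.42223548, -0.29030431]), np.float64(0.04442389816864041))
```

>>> {"op": "servo_tool", "data": {
  "motion": [
    [[0,0,0,0,0,0,0.55],[0,0,0,0,0,0,0.55]]
  ]
}}

```text
t: 11.37
eef_pos: [0.4279, -0.2809, 0.1436]
tool_rot: [-0.0, 1.0, 0.001, -0.0]
contact_force: [-0.2, 1.0, -5.6]
gripper_width: 0.696
grasp_force: 79.2
```

>>> {"op": "servo_tool", "data": {
  "motion": [
    [[0.0015,0.001,0.01,0,0,0,0.55],[0.0015,0.001,0.03,0,0,0,0.55],[0.0015,0.001,0.055,0,0,0,0.55],[0.0015,0.001,0.075,0,0,0,0.55],[0.0015,0.001,0.09,0,0,0,0.55],[0.0015,0.001,0.098,0,0,0,0.55],[0.0015,0.001,0.101,0,0,0,0.55],[0.0015,0.001,0.103,0,0,0,0.55],[0.0015,0.001,0.103,0,0,0,0.55]]
  ]
}}

```text
t: 12.12
eef_pos: [0.4298, -0.2835, 0.0411]
tool_rot: [0.0, 1.0, -0.0, 0.0]
contact_force: [0.4, 1.1, -6.5]
gripper_width: 0.694
grasp_force: 79.2
```

>>> {"op": "servo_tool", "data": {
  "motion": [
    [[0,-0.001,0.003,0,0,0,0.55],[0,-0.001,0.006,0,0,0,0.55],[0,-0.001,0.009,0,0,0,0.55],[0,-0.001,0.012,0,0,0,0.55],[0,-0.001,0.014,0,0,0,0.55],[0,-0.001,0.016,0,0,0,0.55],[0,-0.001,0.016,0,0,0,0.55]]
  ]
}}

```text
t: 12.7
eef_pos: [0.4291, -0.2824, 0.0245]
tool_rot: [-0.0, 1.0, -0.0, -0.0]
contact_force: [0.1, 0.4, -6.7]
gripper_width: 0.698
grasp_force: 79.2
```

>>> {"op": "servo_tool", "data": {
  "motion": [
    [[0,0,0.001,0,0,0,0.55],[0,0,0.002,0,0,0,0.55],[0,0,0.0025,0,0,0,0.55],[0,0,0.003,0,0,0,0.55],[0,0,0.003,0,0,0,0.55]]
  ]
}}

```text
t: 13.12
eef_pos: [0.4297, -0.2821, 0.022]
tool_rot: [-0.0, 1.0, -0.0, 0.0]
contact_force: [0.9, 1.4, -4.7]
gripper_width: 0.696
grasp_force: 79.5
```

>>> {"op": "servo_tool", "data": {
  "motion": [
    [[0,0,0.0005,0,0,0,0.55],[0,0,0.0008,0,0,0,0.55],[0,0,0.0008,0,0,0,0.55]]
  ]
}}

```text
t: 13.37
eef_pos: [0.4297, -0.2819, 0.0213]
tool_rot: [-0.0, 1.0, -0.0, 0.0]
contact_force: [1.1, 4.6, -0.2]
gripper_width: 0.697
grasp_force: 79.9
```

>>> {"op": "servo_tool", "data": {
  "motion": [
    [[0.0002,-0.0005,0,0,0,0,0.55],[0.0002,-0.0006,0.0003,0,0,0,0.55],[0.0002,-0.0006,0.0003,0,0,0,0.55]]
  ]
}}

```text
t: 13.62
eef_pos: [0.4298, -0.2818, 0.0211]
tool_rot: [0.0, 1.0, -0.0, 0.0]
contact_force: [0.8, 5.2, 2.9]
gripper_width: 0.697
grasp_force: 80.2
```

>>> {"op": "servo_tool", "data": {
  "motion": [
    [[0.0002,-0.0005,-0.0003,0,0,0,0.55],[0.0002,-0.001,-0.0003,0,0,0,0.55],[0.0002,-0.001,-0.0003,0,0,0,0.55]]
  ]
}}

```text
t: 13.87
eef_pos: [0.4298, -0.2818, 0.0211]
tool_rot: [0.001, 1.0, -0.001, 0.0]
contact_force: [2.4, -0.0, -2.1]
gripper_width: 0.698
grasp_force: 79.6
```

The hub is seated: the axle carries its weight and it resists sideways motion. Release and rise.

>>> {"op": "servo_tool", "data": {
  "motion": [
    [[0,0,0,0,0,0,0.68],[0,0,0,0,0,0,0.75],[0,0,0,0,0,0,0.9],[0,0,0,0,0,0,1],[0,0,0,0,0,0,1]]
  ],
  "grip_force": 20
}}

```text
t: 14.28
eef_pos: [0.4295, -0.2812, 0.0211]
tool_rot: [0.0, 1.0, -0.001, -0.0]
contact_force: [-0.3, 0.1, -0.3]
gripper_width: 0.996
grasp_force: 0.0
```

Now I'll turn the tool 90° around the nested hub and squeeze lightly. That gives the axle's x as the gripper sees it, just as the last grip gave its y.

>>> {"op": "servo_tool", "data": {
  "motion": [
    [[0,0,0,0,0,-1.4,1],[0,0,0,0,0,-2.8,1],[0,0,0,0,0,-4.2,1],[0,0,0,0,0,-5.6,1],[0,0,0,0,0,-7,1],[0,0,0,0,0,-8.4,1],[0,0,0,0,0,-9.8,1],[0,0,0,0,0,-11.2,1],[0,0,0,0,0,-12.6,1],[0,0,0,0,0,-14,1],[0,0,0,0,0,-15.4,1],[0,0,0,0,0,-16.8,1],[0,0,0,0,0,-18,1],[0,0,0,0,0,-18,0.8],[0,0,0,0,0,-18,0.68],[0,0,0,0,0,-18,0.66],[0,0,0,0,0,-18,0.66],[0,0,0,0,0,-18,0.66]]
  ],
  "grip_force": 20
}}

```text
t: 15.78
eef_pos: [0.4282, -0.2811, 0.021]
tool_rot: [-0.001, 0.709, 0.706, -0.001]
contact_force: [-4.9, -0.1, 5.1]
gripper_width: 0.719
grasp_force: 21.0
```

>>> {"op": "servo_tool", "data": {
  "motion": [
    [[0,-0.0012,0,0,0,0,0.66],[0,-0.0012,0,0,0,0,0.66],[0,-0.0012,0,0,0,0,0.66]]
  ]
}}

```text
t: 16.03
eef_pos: [0.4282, -0.2811, 0.0211]
tool_rot: [-0.0, 0.708, 0.706, -0.0]
contact_force: [-2.7, -0.2, 2.8]
gripper_width: 0.716
grasp_force: 22.2
```

>>> {"op": "servo_tool", "data": {
  "motion": [
    [[0,0,0,0,0,0,0.8],[0,0,0,0,0,0,1],[0,0,0,0,0,0,1],[0,0,-0.035,0,0,0,1],[0,0,-0.075,0,0,0,1],[0,0,-0.1,0,0,0,1],[-0.007,0.04,-0.1,0,0,0,1],[-0.014,0.08,-0.1,0,0,0,1],[-0.02,0.115,-0.1,0,0,0,1],[-0.026,0.145,-0.08,0,0,0,1],[-0.026,0.1465,-0.05,0,0,0,1],[-0.026,0.1465,-0.02,0,0,0,1],[-0.026,0.1465,0.01,0,0,0,1],[-0.026,0.1465,0.02,0,0,0,1],[-0.026,0.1465,0.02,0,0,0,1]]
  ]
}}

```text
t: 17.28
eef_pos: [0.5727, -0.3059, -0.002]
tool_rot: [-0.003, 0.707, 0.707, -0.001]
contact_force: [-0.3, 0.2, 0.4]
gripper_width: 1.001
grasp_force: 0.0
```

Descend to the rim and close.

>>> {"op": "servo_tool", "data": {
  "motion": [
    [[0,0,0.01,0,0,0,1],[0,0,0.018,0,0,0,1],[0,0,0.0195,0,0,0,1],[0,0,0.0195,0,0,0,0.8],[0,0,0.0195,0,0,0,0.6],[0,0,0.0195,0,0,0,0.48],[0,0,0.0195,0,0,0,0.45],[0,0,0.0195,0,0,0,0.45],[0,0,0.0195,0,0,0,0.45]]
  ],
  "grip_force": 30
}}

```text
t: 18.03
eef_pos: [0.5755, -0.3073, -0.0172]
tool_rot: [0.001, 0.707, 0.707, 0.0]
contact_force: [-2.4, 0.6, 4.3]
gripper_width: 0.503
grasp_force: 29.7
```

Only about 2 mm of rim is held. Open a little, go 3.5 mm lower and regrip.

>>> {"op": "servo_tool", "data": {
  "motion": [
    [[0,0,0,0,0,0,0.6],[0,0,0,0,0,0,0.6],[0,0,0.002,0,0,0,0.6],[0,0,0.0035,0,0,0,0.6],[0,0,0.0035,0,0,0,0.6],[0,0,0.0035,0,0,0,0.48],[0,0,0.0035,0,0,0,0.45],[0,0,0.0035,0,0,0,0.45],[0,0,0.0035,0,0,0,0.45]]
  ],
  "grip_force": 40
}}

```text
t: 18.78
eef_pos: [0.5749, -0.307, -0.0219]
tool_rot: [0.0, 0.707, 0.707, 0.0]
contact_force: [-0.7, 0.7, 1.8]
gripper_width: 0.51
grasp_force: 40.9
```

>>> {"op": "servo_tool", "data": {
  "motion": [
    [[0,0,-0.005,0,0,0,0.4],[0,0,-0.03,0,0,0,0.4],[0,0,-0.07,0,0,0,0.4],[0,0,-0.11,0,0,0,0.4],[0,0,-0.135,0,0,0,0.4],[0.006,-0.035,-0.135,0,0,0,0.4],[0.012,-0.07,-0.135,0,0,0,0.4],[0.018,-0.105,-0.135,0,0,0,0.4],[0.022,-0.13,-0.135,0,0,0,0.4],[0.025,-0.144,-0.135,0,0,0,0.4],[0.025,-0.1469,-0.135,0,0,0,0.4],[0.025,-0.1469,-0.135,0,0,0,0.4],[0.025,-0.1469,-0.135,0,0,0,0.4]]
  ]
}}

```text
t: 19.87
eef_pos: [0.4292, -0.2822, 0.1135]
tool_rot: [0.001, 0.707, 0.707, 0.0]
contact_force: [0.9, 0.3, -0.9]
gripper_width: 0.509
grasp_force: 41.2
```

```bash
python3 - <<'E'
from station import bot
from h import *
S=bot.read_camera("scene");T=bot.read_camera("top");o=bot.get_obs();e=o["eef_pos"];print(e,o["gripper_width"],o["contact_force"],o["tool_rot"],o["grasp_force"])
f=lambda c,x,y:cv2.resize(c["img"][y:y+70,x:x+70,::-1],(400,400),interpolation=cv2.INTER_CUBIC)
cv2.imwrite("pics/g6.png",np.hstack([f(S,130,120),f(T,305,205)]))
E
```

```text
[ 0.42951907 -0.28197638  0.11330115] 0.5108464507842502 [-0.58960965  0.11217086 -0.93260763] [5.01486167e-04 7.07166710e-01 7.07046477e-01 5.21049571e-04] 41.224353900470305
```

View pics/g6.png

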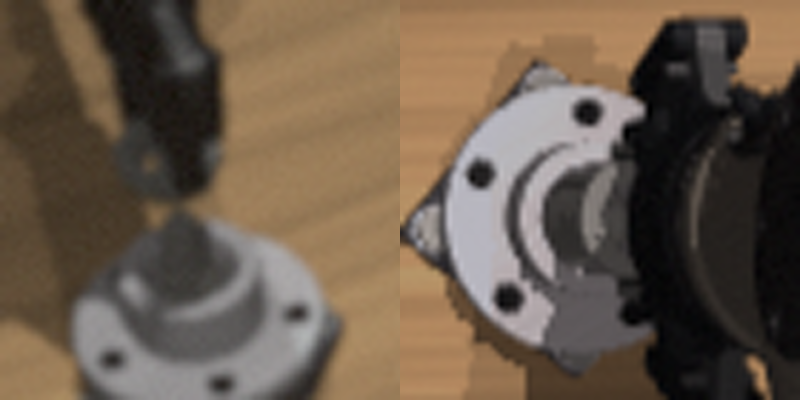

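The pictures show the hub seated level on the axle and the bearing held above the tip. Lowering it.

>>> {"op": "servo_tool", "data": {
  "motion": [
    [[0,-0.0015,0.005,0,0,0,0.4],[0,-0.0015,0.015,0,0,0,0.4],[0,-0.0015,0.03,0,0,0,0.4],[0,-0.0015,0.04,0,0,0,0.4],[0,-0.0015,0.047,0,0,0,0.4],[0,-0.0015,0.05,0,0,0,0.4],[0,-0.0015,0.05,0,0,0,0.4]]
  ]
}}

```text
t: 20.55
eef_pos: [0.4261, -0.2815, 0.0621]
tool_rot: [-0.001, 0.707, 0.707, -0.0]
contact_force: [0.4, 0.5, -1.0]
gripper_width: 0.509
grasp_force: 41.2
```

>>> {"op": "servo_tool", "data": {
  "motion": [
    [[0,0.001,0,0,0,0,0.4],[0,0.001,0.002,0,0,0,0.4],[0,0.001,0.004,0,0,0,0.4],[0,0.001,0.006,0,0,0,0.4],[0,0.001,0.007,0,0,0,0.4],[0,0.001,0.007,0,0,0,0.4]]
  ]
}}

```text
t: 21.05
eef_pos: [0.4274, -0.2819, 0.0559]
tool_rot: [-0.0, 0.707, 0.707, -0.0]
contact_force: [0.2, -0.0, -0.5]
gripper_width: 0.511
grasp_force: 41.2
```

>>> {"op": "servo_tool", "data": {
  "motion": [
    [[0,0.0005,0.001,0,0,0,0.4],[0,0.0005,0.002,0,0,0,0.4],[0,0.0005,0.003,0,0,0,0.4],[0,0.0005,0.004,0,0,0,0.4],[0,0.0005,0.0048,0,0,0,0.4],[0,0.0005,0.0048,0,0,0,0.4]]
  ]
}}

```text
t: 21.55
eef_pos: [0.4279, -0.2818, 0.0511]
tool_rot: [-0.0, 0.707, 0.707, -0.0]
contact_force: [-0.5, 0.1, -1.1]
gripper_width: 0.509
grasp_force: 41.2
```

>>> {"op": "servo_tool", "data": {
  "motion": [
    [[0,0,0.0005,0,0,0,0.4],[0,0,0.001,0,0,0,0.4],[0,0,0.0013,0,0,0,0.4],[0,0,0.0013,0,0,0,0.4]]
  ]
}}

```text
t: 21.88
eef_pos: [0.428, -0.2819, 0.0499]
tool_rot: [-0.0, 0.707, 0.707, -0.0]
contact_force: [-1.3, 0.0, -0.8]
gripper_width: 0.506
grasp_force: 41.2
```

>>> {"op": "servo_tool", "data": {
  "motion": [
    [[0,0,0.0004,0,0,0,0.4],[0,0,0.0007,0,0,0,0.4],[0,0,0.0007,0,0,0,0.4]]
  ]
}}

```text
t: 22.13
eef_pos: [0.4281, -0.282, 0.0493]
tool_rot: [0.0, 0.707, 0.707, 0.0]
contact_force: [0.3, -0.5, -0.9]
gripper_width: 0.508
grasp_force: 41.3
```

>>> {"op": "servo_tool", "data": {
  "motion": [
    [[0,0,0.0004,0,0,0,0.4],[0,0,0.0006,0,0,0,0.4],[0,0,0.0006,0,0,0,0.4]]
  ]
}}

```text
t: 22.38
eef_pos: [0.4283, -0.2821, 0.0488]
tool_rot: [0.0, 0.707, 0.707, 0.0]
contact_force: [0.8, 0.2, -0.8]
gripper_width: 0.506
grasp_force: 41.3
```

>>> {"op": "servo_tool", "data": {
  "motion": [
    [[0,0,0.0004,0,0,0,0.4],[0,0,0.0006,0,0,0,0.4],[0,0,0.0006,0,0,0,0.4]]
  ]
}}

```text
t: 22.63
eef_pos: [0.4284, -0.2822, 0.0485]
tool_rot: [0.0, 0.707, 0.707, -0.0]
contact_force: [-1.1, -0.7, 4.2]
gripper_width: 0.51
grasp_force: 41.9
```

Seated with light contact. Release and retreat toward the washer.

>>> {"op": "servo_tool", "data": {
  "motion": [
    [[0,0,-0.0004,0,0,0,0.5],[0,0,-0.0004,0,0,0,0.52],[0,0,-0.0004,0,0,0,0.65],[0,0,-0.0004,0,0,0,0.85],[0,0,-0.0004,0,0,0,1],[0,0,-0.03,0,0,0,1],[0,0,-0.065,0,0,0,1],[0,0,-0.08,0,0,0,1],[0,0,-0.08,0,0,0,1]]
  ],
  "grip_force": 20
}}

```text
t: 23.38
eef_pos: [0.4304, -0.2829, 0.1316]
tool_rot: [0.003, 0.707, 0.707, 0.001]
contact_force: [0.5, -0.6, -0.3]
gripper_width: 1.003
grasp_force: 0.0
```

>>> {"op": "servo_tool", "data": {
  "motion": [
    [[0.035,0.013,0,0,0,0,1],[0.07,0.026,0,0,0,0,1],[0.105,0.039,0,0,0,0,1],[0.14,0.052,0,0,0,0,1],[0.175,0.065,0.02,0,0,0,1],[0.21,0.078,0.05,0,0,0,1],[0.24,0.089,0.08,0,0,0,1],[0.2572,0.096,0.11,0,0,0,1],[0.2572,0.096,0.135,0,0,0,1],[0.2572,0.096,0.145,0,0,0,1],[0.2572,0.096,0.15,0,0,0,1],[0.2572,0.096,0.15,0,0,0,1],[0.2572,0.096,0.15,0,0,0,1]]
  ]
}}

```text
t: 24.47
eef_pos: [0.5246, -0.026, -0.0212]
tool_rot: [0.0, 0.708, 0.706, 0.0]
contact_force: [0.5, 0.0, 0.5]
gripper_width: 0.997
grasp_force: 0.0
```

>>> {"op": "servo_tool", "data": {
  "motion": [
    [[0.001,0,0.006,0,0,0,1],[0.001,0,0.009,0,0,0,1],[0.001,0,0.009,0,0,0,0.8],[0.001,0,0.009,0,0,0,0.6],[0.001,0,0.009,0,0,0,0.5],[0.001,0,0.009,0,0,0,0.42],[0.001,0,0.009,0,0,0,0.38],[0.001,0,0.009,0,0,0,0.38],[0.001,0,0.009,0,0,0,0.38]]
  ],
  "grip_force": 30
}}

```text
t: 25.22
eef_pos: [0.5244, -0.0239, -0.0303]
tool_rot: [0.0, 0.707, 0.707, -0.0]
contact_force: [-2.1, -0.8, 5.9]
gripper_width: 0.433
grasp_force: 29.3
```

>>> {"op": "servo_tool", "data": {
  "motion": [
    [[0,0,-0.005,0,0,0,0.35],[0,0,-0.03,0,0,0,0.35],[0,0,-0.07,0,0,0,0.35],[-0.02,-0.008,-0.105,0,0,0,0.35],[-0.055,-0.021,-0.13,0,0,0,0.35],[-0.09,-0.034,-0.14,0,0,0,0.35],[-0.125,-0.047,-0.14,0,0,0,0.35],[-0.16,-0.06,-0.14,0,0,0,0.35],[-0.195,-0.073,-0.14,0,0,0,0.35],[-0.225,-0.084,-0.14,0,0,0,0.35],[-0.245,-0.092,-0.14,0,0,0,0.35],[-0.257,-0.0964,-0.14,0,0,0,0.35],[-0.257,-0.0964,-0.14,0,0,0,0.35],[-0.257,-0.0964,-0.14,0,0,0,0.35],[-0.257,-0.0964,-0.14,0,0,0,0.35]]
  ],
  "grip_force": 40
}}

```text
t: 26.47
eef_pos: [0.4282, -0.2794, 0.1092]
tool_rot: [-0.0, 0.707, 0.707, 0.0]
contact_force: [0.5, 0.7, -0.3]
gripper_width: 0.426
grasp_force: 40.2
```

```bash
python3 - <<'E'
from station import bot
from h import *
S=bot.read_camera("scene");T=bot.read_camera("top");o=bot.get_obs();e=o["eef_pos"];print(e,o["gripper_width"],o["contact_force"],o["grasp_force"])
f=lambda c,x,y:cv2.resize(c["img"][y:y+60,x:x+60,::-1],(400,400),interpolation=cv2.INTER_CUBIC)
a=f(S,135,125)
p=e+[0.001,0,.0322];cv2.circle(a,tuple(int(v) for v in (proj(S,p)-[135,125]+.5)*6.667),3,(0,0,255),-1)
cv2.imwrite("pics/g7.png",np.hstack([a,f(T,310,210)]))
E
```

```text
[ 0.42833833 -0.27918003  0.10920966] 0.4268875833484425 [ 0.4727323  -0.91418071 -0.87374343] 40.20120571309235
```

View pics/g7.png

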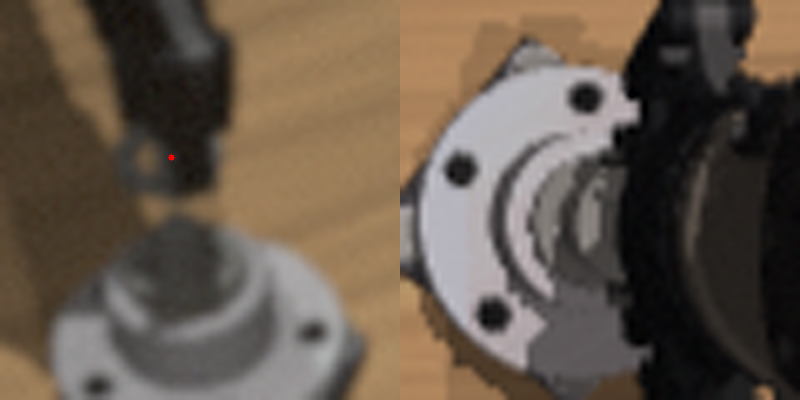

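The washer's ring centre is at scene crop (169,158), right where the axle's axis projects, so it is aligned. Lower in steps and watch the force.

>>> {"op": "servo_tool", "data": {
  "motion": [
    [[-0.001,0,0.01,0,0,0,0.35],[-0.001,0,0.02,0,0,0,0.35],[-0.001,0,0.027,0,0,0,0.35],[-0.001,0,0.03,0,0,0,0.35],[-0.001,0,0.0325,0,0,0,0.35],[-0.001,0,0.034,0,0,0,0.35],[-0.001,0,0.034,0,0,0,0.35]]
  ]
}}

```text
t: 27.15
eef_pos: [0.4276, -0.2816, 0.0747]
tool_rot: [-0.0, 0.707, 0.707, 0.0]
contact_force: [0.0, -0.2, 0.3]
gripper_width: 0.428
grasp_force: 40.2
```

>>> {"op": "servo_tool", "data": {
  "motion": [
    [[0,0,0.001,0,0,0,0.35],[0,0,0.002,0,0,0,0.35],[0,0,0.003,0,0,0,0.35],[0,0,0.004,0,0,0,0.35],[0,0,0.005,0,0,0,0.35],[0,0,0.005,0,0,0,0.35]]
  ]
}}

```text
t: 27.65
eef_pos: [0.4275, -0.2817, 0.0699]
tool_rot: [-0.0, 0.707, 0.707, -0.0]
contact_force: [-0.2, -0.0, -0.7]
gripper_width: 0.429
grasp_force: 40.2
```

>>> {"op": "servo_tool", "data": {
  "motion": [
    [[0.0,0.0003,0.0015,0,0,0,0.35],[0,0.0003,0.003,0,0,0,0.35],[0,0.0003,0.0045,0,0,0,0.35],[0,0.0003,0.006,0,0,0,0.35],[0,0.0003,0.0075,0,0,0,0.35],[0,0.0003,0.0085,0,0,0,0.35],[0,0.0003,0.009,0,0,0,0.35],[0,0.0003,0.009,0,0,0,0.35]]
  ]
}}

```text
t: 28.32
eef_pos: [0.4278, -0.2817, 0.0609]
tool_rot: [-0.0, 0.707, 0.707, -0.0]
contact_force: [-0.2, -0.4, -0.6]
gripper_width: 0.429
grasp_force: 40.2
```

>>> {"op": "servo_tool", "data": {
  "motion": [
    [[0,0,0.0005,0,0,0,0.35],[0,0,0.001,0,0,0,0.35],[0,0,0.0015,0,0,0,0.35],[0,0,0.0018,0,0,0,0.35],[0,0,0.0018,0,0,0,0.35]]
  ]
}}

```text
t: 28.73
eef_pos: [0.4279, -0.2817, 0.0592]
tool_rot: [-0.0, 0.707, 0.707, -0.0]
contact_force: [0.8, -1.3, -0.2]
gripper_width: 0.427
grasp_force: 40.2
```

>>> {"op": "servo_tool", "data": {
  "motion": [
    [[0,0,0.0004,0,0,0,0.35],[0,0,0.0008,0,0,0,0.35],[0,0,0.001,0,0,0,0.35],[0,0,0.001,0,0,0,0.35]]
  ]
}}

```text
t: 29.07
eef_pos: [0.428, -0.2818, 0.0584]
tool_rot: [0.0, 0.707, 0.707, -0.0]
contact_force: [-1.0, -0.6, 2.8]
gripper_width: 0.429
grasp_force: 40.5
```

Contact at 2.8 N, so the washer is down. Release, rise and travel toward the nut, bowing outward to stay within reach.

>>> {"op": "servo_tool", "data": {
  "motion": [
    [[0,0,-0.0003,0,0,0,0.43],[0,0,-0.0003,0,0,0,0.5],[0,0,-0.0003,0,0,0,0.7],[0,0,-0.0003,0,0,0,0.9],[0,0,-0.02,0,0,0,1],[0,0,-0.055,0,0,0,1],[0,0,-0.08,0,0,0,1],[0.02,0.01,-0.09,0,0,0,1],[0.055,0.025,-0.09,0,0,-1.3,1],[0.095,0.04,-0.09,0,0,-2.6,1],[0.135,0.053,-0.09,0,0,-3.9,1],[0.175,0.063,-0.09,0,0,-5.2,1],[0.215,0.07,-0.09,0,0,-6.5,1],[0.255,0.073,-0.09,0,0,-7.3,1],[0.295,0.072,-0.09,0,0,-7.3,1],[0.335,0.068,-0.09,0,0,-7.3,1],[0.375,0.061,-0.09,0,0,-7.3,1],[0.415,0.051,-0.09,0,0,-7.3,1],[0.45,0.038,-0.09,0,0,-7.3,1],[0.485,0.024,-0.09,0,0,-7.3,1]]
  ],
  "grip_force": 20
}}

```text
t: 30.73
eef_pos: [0.4517, 0.2052, 0.1483]
tool_rot: [0.0, 0.45, 0.893, 0.0]
contact_force: [0.8, 0.0, -0.5]
gripper_width: 0.997
grasp_force: 0.0
```

```bash
python3 - <<'E'
from station import bot
from h import *
from scipy.spatial.transform import Rotation as R
o=bot.get_obs();print(o["eef_pos"],o["q"].round(2),o["t"])
T=bot.read_camera("top");S=bot.read_camera("scene")
q=o["tool_rot"];r=R.from_quat([q[1],q[2],q[3],q[0]]);print(r.as_matrix().round(3).tolist())
f=lambda c,x,y:cv2.resize(c["img"][y:y+60,x:x+60,::-1],(400,400),interpolation=cv2.INTER_CUBIC)
cv2.imwrite("pics/g8.png",np.hstack([f(S,135,130),f(T,310,210)]))
for t in ([.407,.2949,.05],[.408,.2945,.0]): print((r.inv().apply(np.array(t)-o["eef_pos"])).round(4))
E
```

```text
[0.45165897 0.20521384 0.14834019] [ 0.23  0.39 -0.94  1.98  0.39  0.96 -0.27] 30.7333
[[-0.594, 0.804, 0.0], [0.804, 0.594, 0.0], [0.0, 0.001, -1.0]]
[0.0987 0.0173 0.0984]
[0.0977 0.0179 0.1484]
```

View pics/g8.png

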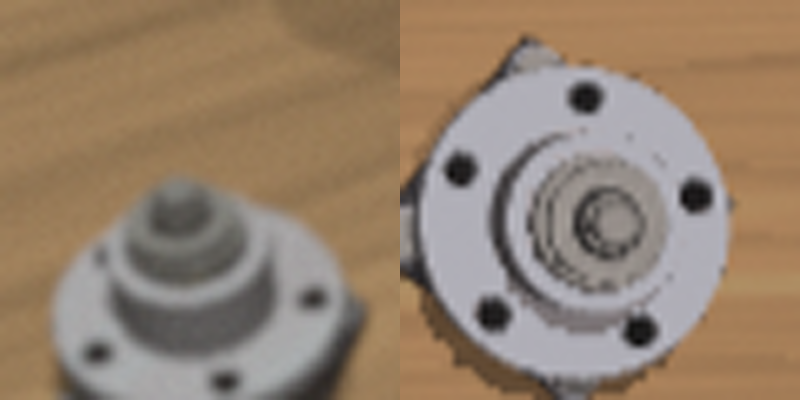

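The hub, bearing and washer are stacked flat and concentric, and the arm is clear of them. Now the nut: approach and squeeze once along one pair of flats.

>>> {"op": "servo_tool", "data": {
  "motion": [
    [[0.035,0.006,0.02,0,0,0,1],[0.07,0.012,0.05,0,0,0,1],[0.0982,0.0175,0.08,0,0,0,1],[0.0982,0.0175,0.11,0,0,0,1],[0.0982,0.0175,0.14,0,0,0,1],[0.0982,0.0175,0.16,0,0,0,1],[0.0982,0.0175,0.172,0,0,0,1],[0.0982,0.0175,0.1763,0,0,0,1],[0.0982,0.0175,0.1763,0,0,0,0.8],[0.0982,0.0175,0.1763,0,0,0,0.6],[0.0982,0.0175,0.1763,0,0,0,0.45],[0.0982,0.0175,0.1763,0,0,0,0.35],[0.0982,0.0175,0.1763,0,0,0,0.25],[0.0982,0.0175,0.1763,0,0,0,0.25],[0.0982,0.0175,0.1763,0,0,0,0.25],[0.0982,0.0175,0.1763,0,0,0,0.25]]
  ]
}}

```text
t: 32.17
eef_pos: [0.4089, 0.293, -0.0269]
tool_rot: [0.001, 0.451, 0.893, 0.001]
contact_force: [-1.5, -1.1, 7.0]
gripper_width: 0.343
grasp_force: 21.1
```

>>> {"op": "servo_tool", "data": {
  "motion": [
    [[0,0,0,0,0,0,0.5],[0,0,0,0,0,0,0.65],[0,0,0,0,0,0,0.65]]
  ]
}}

```text
t: 32.42
eef_pos: [0.4082, 0.2926, -0.0278]
tool_rot: [0.0, 0.45, 0.893, 0.0]
contact_force: [0.5, 0.6, -0.3]
gripper_width: 0.649
grasp_force: 0.0
```

>>> {"op": "servo_tool", "data": {
  "motion": [
    [[0,0,0,0,0,1.4,0.65],[0,0,0,0,0,2.8,0.65],[0,0,0,0,0,4.2,0.65],[0,0,0,0,0,5.6,0.65],[0,0,0,0,0,7,0.65],[0,0,0,0,0,8.4,0.65],[0,0,0,0,0,9.8,0.65],[0,0,0,0,0,11.2,0.65],[0,0,0,0,0,12,0.65],[0,0,0,0,0,12,0.65],[0,0,0,0,0,12,0.5],[0,0,0,0,0,12,0.35],[0,0,0,0,0,12,0.25],[0,0,0,0,0,12,0.25],[0,0,0,0,0,12,0.25],[0,0,0,0,0,12,0.25]]
  ],
  "grip_force": 30
}}

```text
t: 33.75
eef_pos: [0.408, 0.2927, -0.0279]
tool_rot: [-0.0, 0.836, 0.548, 0.0]
contact_force: [-1.4, -0.8, 4.7]
gripper_width: 0.339
grasp_force: 29.8
```

Gripped square on the flats (0.339). Lift and carry to the axle.

>>> {"op": "servo_tool", "data": {
  "motion": [
    [[0,0,-0.005,0,0,0,0.2],[0,0,-0.04,0,0,0,0.2],[0,0,-0.08,0,0,0,0.2],[0,0,-0.12,0,0,0,0.2],[-0.024,0.03,-0.135,0,0,0,0.2],[-0.054,0.063,-0.135,0,0,0,0.2],[-0.085,0.094,-0.135,0,0,0,0.2],[-0.117,0.121,-0.135,0,0,0,0.2],[-0.15,0.146,-0.135,0,0,0,0.2],[-0.184,0.168,-0.135,0,0,0,0.2],[-0.22,0.188,-0.135,0,0,0,0.2],[-0.256,0.204,-0.135,0,0,0,0.2],[-0.294,0.218,-0.135,0,0,0,0.2],[-0.333,0.23,-0.135,0,0,0,0.2],[-0.373,0.2385,-0.135,0,0,0,0.2],[-0.414,0.2445,-0.135,0,0,0,0.2],[-0.457,0.248,-0.135,0,0,0,0.2],[-0.488,0.2485,-0.135,0,0,0,0.2],[-0.51,0.248,-0.135,0,0,0,0.2],[-0.5196,0.2478,-0.135,0,0,0,0.2]]
  ],
  "grip_force": 45
}}

```text
t: 35.42
eef_pos: [0.4251, -0.2866, 0.1067]
tool_rot: [-0.0, 0.838, 0.546, -0.001]
contact_force: [-1.0, -0.0, -1.4]
gripper_width: 0.328
grasp_force: 44.8
```

>>> {"op": "servo_tool", "data": {
  "motion": [
    [[0,0,0,0,0,0,0.2],[0,0,0,0,0,0,0.2],[0,0,0,0,0,0,0.2],[0,0,0,0,0,0,0.2]]
  ]
}}

```text
t: 35.75
eef_pos: [0.4287, -0.2806, 0.107]
tool_rot: [-0.0, 0.836, 0.549, 0.0]
contact_force: [0.3, 0.8, -1.0]
gripper_width: 0.334
grasp_force: 44.8
```

>>> {"op": "servo_tool", "data": {
  "motion": [
    [[0,0,0,0,0,0,0.2],[0,0,0,0,0,0,0.2],[0,0,0,0,0,0,0.2]]
  ]
}}

```text
t: 36.0
eef_pos: [0.428, -0.282, 0.107]
tool_rot: [-0.0, 0.836, 0.548, 0.0]
contact_force: [-0.5, -0.7, 0.4]
gripper_width: 0.333
grasp_force: 44.8
```

>>> {"op": "servo_tool", "data": {
  "motion": [
    [[-0.0005,0.0002,0.008,0,0,0,0.2],[-0.0005,0.0002,0.015,0,0,0,0.2],[-0.0005,0.0002,0.019,0,0,0,0.2],[-0.0005,0.0002,0.021,0,0,0,0.2],[-0.0005,0.0002,0.023,0,0,0,0.2],[-0.0005,0.0002,0.023,0,0,0,0.2],[-0.0005,0.0002,0.023,0,0,0,0.2]]
  ]
}}

```text
t: 36.58
eef_pos: [0.4277, -0.2832, 0.0839]
tool_rot: [-0.0, 0.837, 0.548, 0.0]
contact_force: [0.2, 0.5, -0.4]
gripper_width: 0.33
grasp_force: 44.8
```

>>> {"op": "servo_tool", "data": {
  "motion": [
    [[0,0,0.001,0,0,0,0.2],[0,0,0.002,0,0,0,0.2],[0,0,0.003,0,0,0,0.2],[0,0,0.0038,0,0,0,0.2],[0,0,0.0038,0,0,0,0.2]]
  ]
}}

```text
t: 37.0
eef_pos: [0.4275, -0.2832, 0.08]
tool_rot: [-0.0, 0.836, 0.548, -0.0]
contact_force: [-0.2, 0.6, -1.3]
gripper_width: 0.335
grasp_force: 44.8
```

>>> {"op": "servo_tool", "data": {
  "motion": [
    [[0,0,0.0007,0,0,0,0.2],[0,0,0.0014,0,0,0,0.2],[0,0,0.002,0,0,0,0.2],[0,0,0.002,0,0,0,0.2]]
  ]
}}

```text
t: 37.33
eef_pos: [0.4276, -0.2832, 0.078]
tool_rot: [-0.0, 0.836, 0.548, -0.0]
contact_force: [-0.2, 0.0, -0.4]
gripper_width: 0.332
grasp_force: 44.8
```

>>> {"op": "servo_tool", "data": {
  "motion": [
    [[0,0,0.0007,0,0,0,0.2],[0,0,0.0014,0,0,0,0.2],[0,0,0.002,0,0,0,0.2],[0,0,0.002,0,0,0,0.2]]
  ]
}}

```text
t: 37.67
eef_pos: [0.4276, -0.2832, 0.076]
tool_rot: [-0.0, 0.836, 0.548, -0.0]
contact_force: [-1.1, -0.9, -1.7]
gripper_width: 0.338
grasp_force: 44.8
```

>>> {"op": "servo_tool", "data": {
  "motion": [
    [[0.0005,0,0.0005,0,0,0,0.2],[0.0005,0,0.001,0,0,0,0.2],[0.0005,0,0.0013,0,0,0,0.2],[0.0005,0,0.0013,0,0,0,0.2]]
  ]
}}

```text
t: 38.0
eef_pos: [0.4277, -0.2828, 0.0748]
tool_rot: [-0.0, 0.837, 0.548, -0.0]
contact_force: [-0.8, -0.8, -0.4]
gripper_width: 0.336
grasp_force: 44.8
```

>>> {"op": "servo_tool", "data": {
  "motion": [
    [[0,0,0.0003,0,0,0,0.2],[0,0,0.0006,0,0,0,0.2],[0,0,0.0006,0,0,0,0.2]]
  ]
}}

```text
t: 38.25
eef_pos: [0.4278, -0.2828, 0.0742]
tool_rot: [0.0, 0.837, 0.548, -0.0]
contact_force: [-1.5, 0.5, -0.8]
gripper_width: 0.337
grasp_force: 44.9
```

>>> {"op": "servo_tool", "data": {
  "motion": [
    [[0,0,0.0003,0,0,0,0.2],[0,0,0.0006,0,0,0,0.2],[0,0,0.0006,0,0,0,0.2]]
  ]
}}

```text
t: 38.5
eef_pos: [0.4278, -0.2828, 0.0741]
tool_rot: [0.0, 0.837, 0.548, -0.0]
contact_force: [-2.3, 0.8, 4.1]
gripper_width: 0.33
grasp_force: 45.5
```

Contact at exactly the expected height, 0.0741. Release gently and retreat.

>>> {"op": "servo_tool", "data": {
  "motion": [
    [[0,0,-0.0004,0,0,0,0.33],[0,0,-0.0004,0,0,0,0.36],[0,0,-0.0004,0,0,0,0.45],[0,0,-0.0004,0,0,0,0.6],[0,0,-0.0004,0,0,0,0.8],[0,0,-0.01,0,0,0,0.9],[0,0,-0.04,0,0,0,1],[0,0,-0.08,0,0,0,1],[0.04,0,-0.09,0,0,0,1],[0.08,0.02,-0.09,0,0,0,1],[0.12,0.04,-0.09,0,0,0,1],[0.16,0.06,-0.09,0,0,0,1],[0.2,0.08,-0.09,0,0,0,1],[0.24,0.1,-0.09,0,0,0,1],[0.28,0.12,-0.09,0,0,0,1],[0.28,0.12,-0.09,0,0,0,1]]
  ],
  "grip_force": 20
}}

```text
t: 39.83
eef_pos: [0.6532, -0.068, 0.1646]
tool_rot: [-0.001, 0.835, 0.55, 0.002]
contact_force: [-0.5, 0.3, -0.2]
gripper_width: 1.002
grasp_force: 0.0
```

```bash
python3 - <<'E'
from station import bot
from h import *
o=bot.get_obs();print(o["eef_pos"],o["t"])
T=bot.read_camera("top");S=bot.read_camera("scene")
f=lambda c,x,y:cv2.resize(c["img"][y:y+60,x:x+60,::-1],(400,400),interpolation=cv2.INTER_CUBIC)
cv2.imwrite("pics/g9.png",np.hstack([f(S,135,130),f(T,310,210)]))
E
```

```text
[ 0.65317047 -0.06798572  0.16463203] 39.8333
```

View pics/g9.png

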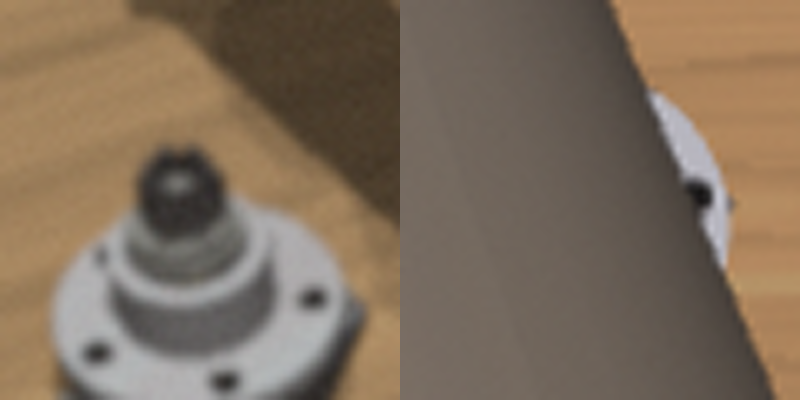

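The scene crop shows the nut upright, castle side up, on the axle end at (180,190), with the washer, bearing and hub stacked beneath it. The arm blocks the top view here but is high above the stack. Handing in.

```bash
python3 -c "
from station import bot
print(bot.hand_in())"
```

```text
the job is handed in; nothing more can be done
None
```

I handed the job in at about 40 s: the hub, larger bearing, washer and castle nut were placed on the axle in that order, each set down with only light contact, and the last picture shows them stacked upright with the nut on top; the judge's verdict was not shown.

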